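# Uncap the bench scriber and park its cap on the tail

## Task

Get the big bench scriber ready for marking: lay it gently, still capped, in the V-rest so that its two square collars sit between the two V-cheeks. Then pull the cap off the point and push it fully home onto the scriber's tail end, until it clicks and its mouth meets the shoulder there, and leave the scriber lying in the rest. Leave the cup, the polishing bar and the hammer where they are.

Things in the scene. Friction and masses are not known exactly. Their poses are not given: they have to be found in the camera images.
- scriber: Steel hand scriber, about 190 mm long, 0.28 kg. Origin on its axis at the middle, x axis along it to the point; the same both ways: wooden grip 24 mm across, |x| to 22 mm; square collars 36 mm wide, |x| 22 to 32 (on the bench they hold the axis 18 mm up); shank 18 mm across, |x| 32 to 48; shoulder 27 mm across, |x| 48 to 52; then a spigot. Bare point to x = 104, under the cap.
- tail_shoulder (a point): Centre of the tail shoulder's outer face, at x = -52 mm of the scriber; axes as the scriber's. The blunt bare tail spigot, 16 mm across with bevelled end, runs from here to x = -86 mm; round it at x = -81 stand four small sprung balls, 3.5 mm proud, that catch inside the cap. The cap's mouth must come to rest here.
- tip_shoulder (a point): Centre of the tip shoulder's outer face, at x = +52 mm of the scriber. The same spigot and balls as on the tail go on to x = 86 mm, then the thin point. The cap's mouth rests here at the start.
- cap: Black eight-sided cap, 62 mm long, 32 mm across flats, 40 g. Origin at the centre of its mouth, x axis toward its closed end. Bore 18 mm (22 at the flared mouth) for 24 mm, wider behind. Fits either spigot; the balls hold it with 5 to 12 N, 1 mm play, slight sag. On the tip at the start: draw it 55 mm to clear the point. Posted on the tail its x axis runs against the scriber's.
- rest: Dark wooden V-rest fixed to the bench: base 110 x 70 x 8 mm, origin under its centre; two V-cheeks 10 mm thick across its x axis, |x| = 34.5 to 44.5 mm. The scriber's shanks lie in the Vs, collars between the cheeks (2.5 mm play lengthwise each way), point to either side. The Vs open upward: bottom 35 mm, ends 57 mm above the bench, 42 mm wide at the top.
- rest_line (a point): Point 48 mm above the rest's origin, midway between the cheeks, where the scriber's origin comes to lie; x along the V line.
- cup: White cup, 80 mm across, 90 mm tall, standing; origin under its centre. Bystander.
- compound_bar: Green bar of polishing compound, 50 x 110 x 35 mm; origin under its centre. Bystander.
- hammer: Bench hammer 220 mm long, lying. Bystander.
Mind the look-alikes: they are no part of the job. Several things look just like the cap: the one meant starts farthest to the robot's right. Several things look just like the scriber: the one meant starts farthest to the robot's left.

How it is judged:
By the outcome, as a careful person would: the job done as asked, in the order asked, and still so for the second after the job is handed in, with the robot touching nothing.
It also fails if it takes over 58 s, if anything falls off the work surface, if the arm or the gripper's body presses on something with over 40 N, if the wrist force passes 120 N, or if a joint passes its speed limit or range.

## Robot

A 6-joint arm with a two-finger parallel gripper is mounted at the origin on the work surface. World frame = base frame: x ahead of the robot, y to its left, z up, the work surface at z = 0. Lengths are in mm, angles in rad, forces in N, time in s.
With the tool pointing down it reaches from about 275 to 1000 mm from the base axis. Payload 8.4 kg.
Tool frame: the origin (TCP) lies between the finger pads; the fingertips stand 17 mm ahead of it and the grasp point (between the pads) lies 2 mm behind it; z points along the fingers, y is the line along which they close (so a half turn about z gives the same grasp; the last joint's range is limited). The gripper opens to 85 mm and grips with 20 to 120 N. Pads are 22 mm wide; open, the fingers measure 114 mm over their backs; the gripper's body (76 mm by 85 mm) begins 54 mm behind the grasp point. The pads swing forward as they close: fully open they stand 13 mm farther back than shut.
Start: joints at [-1.166, 0.353, 1.633, -0, 1.155, -0.002], TCP at [247.294, -573.998, 248.281] pointing down, gripper open.
Joint ranges: [-2.63, 2.63], [-0.92, 2.1], [0.06, 2.66], [-1.3, 4.44], [0, 2.69], [-3.02, 3.02]. Speed limits (rad/s): [2.22, 2.22, 2.79, 3.14, 3.14, 3.14].

## Interface

Orientations are given as [roll, pitch, yaw] about the fixed x, y, z axes, in that order (R = Rz(yaw) Ry(pitch) Rx(roll)).
In Python, from rig import sense, grab_frame, sign_off gives the robot as it stands. The module is installed in compiled form; this text tells all that it offers.
- The arm moves only by the tool send_rows, never from a script. Its argument "moves" is a list that holds one entry, the list of rows, each a list of 7 numbers: the shift along the world's x, y, z in m, then the turn, a rotation vector about the world's x, y, z in rad, then the opening, from -1 (shut) to 1 (fully open). In form: [[[dx, dy, dz, rx, ry, rz, jaw], ...]]. A call has 1 to 10 rows; each row shifts and turns the commanded pose from where the row before left it; what a row does not reach is not made up. A row lasts 1/10 s, in which the tool goes at most 50 mm and 8.59 degrees, less where a joint would pass 70% of its speed; a pose out of reach is approached as far as the arm can. A call with a gripper value outside its range is refused whole. The fingers move at their own pace and stop on an object; "grip_force" is the grip in N (left out, the last holds). Time passes only in rows, so rows that do not move let the fingers close. It gives the time, the measured TCP pose, the force, the opening and the grip force at its end, in the units of the state.
- sense(): the state, without advancing time (a new reading comes with each control period).
- grab_frame(name): name is "scene" or "top"; returns a dict with "img" (384x512x3 uint8, red, green, blue), "mtx" (3x3 intrinsics, pixels), "dist" ([k1, k2, p1, p2, k3] as OpenCV has them; the pictures are not rectified), "rvec" (rotation vector, rad) and "tvec" (3), from world to camera coordinates, as OpenCV has them. Camera axes: x right, y down, z forward; pixel columns grow to the right and rows downward; lengths in mm; the calibration is good to about 2 mm. A picture is of the moment at which its call begins. There is no depth.
- sign_off(): hands the job in; it is judged then, once.
The state is a dict: "clock": time; "qpos": joint angles; "qvel": joint speeds; "joint_efforts": joint torques, N m; "eef_pos": TCP position; "tcp_rot": TCP orientation; "contact_force": force on the tool from outside, world axes, zero at the start; "wrist_torque": the same for the moment, N m; "opening": opening from 0.0 (shut) to 1.0 (fully open); "grasp_force": force on a finger pad.
Only numpy, scipy, OpenCV 4.12 (cv2) and the standard library are available. Lean on these libraries where they do the work, as an engineer would, in place of code of your own. Each camera call takes 0.05 s, during which the arm holds its last target. There are 200 camera calls.

## Working session

There is one attempt and no reset: what is moved stays moved. The work goes in short steps, Python scripts to look and compute and a tool call to move; the robot and the scene stay as the last step left them, time stands still between calls to the robot, and variables do not carry over. Pictures are saved under pics/ and viewed, at most 10 in all, crops included, and the job is handed in when it is done.

Besides the shell and the picture viewer there is one more tool, called after "Call:" in YAML: its name, and indented under it one key for each argument. send_rows: Moves the arm, as the interface text tells. Its arguments: {"type":"object","properties":{"moves":{"type":"array"},"grip_force":{"type":"number"}},"required":["moves"]}

```bash
mkdir -p pics; cat > h.py <<'E'
import numpy as np,cv2
from rig import sense,grab_frame,sign_off
def snap(n,f):
    g=grab_frame(n); cv2.imwrite(f'pics/{f}.png',g['img'][:,:,::-1]); np.savez(f'pics/{f}.npz',**g); return g
def ray(f,uv,z):
    g=np.load(f'pics/{f}.npz'); R=cv2.Rodrigues(g['rvec'])[0]
    p=cv2.undistortPoints(np.array(uv,float).reshape(-1,1,2),g['mtx'],g['dist']).reshape(-1,2)
    C=-R.T@g['tvec'].reshape(3); d=np.c_[p,np.ones(len(p))]@R
    return C+d*((np.broadcast_to(z,len(p))-C[2])/d[:,2])[:,None]
def proj(f,P):
    g=np.load(f'pics/{f}.npz'); return cv2.projectPoints(np.array(P,float).reshape(-1,3),g['rvec'],g['tvec'],g['mtx'],g['dist'])[0].reshape(-1,2)
def crop(f,x,y,w,h,s,o):
    im=cv2.imread(f'pics/{f}.png')[y:y+h,x:x+w]; cv2.imwrite(f'pics/{o}.png',cv2.resize(im,None,fx=s,fy=s,interpolation=cv2.INTER_CUBIC))
E
python3 - <<'E'
from h import *
a=snap('top','t0');b=snap('scene','s0')
im=np.vstack([cv2.imread('pics/t0.png'),cv2.imread('pics/s0.png')])
for f in('t0','s0'):
    g=np.load(f'pics/{f}.npz');R=cv2.Rodrigues(g['rvec'])[0];print(-R.T@g['tvec'].ravel(),R.round(2).tolist())
print(sense())
E
```

```text
[ 531.67522986  -26.97007301 1091.98938308] [[0.01, -1.0, -0.02], [-1.0, -0.01, -0.06], [0.06, 0.02, -1.0]]
[1248.64648634 -163.71405633  475.91508329] [[0.24, 0.97, 0.01], [0.5, -0.11, -0.86], [-0.83, 0.21, -0.51]]
{'clock': 0.1, 'qpos': array([-1.16639578e+00,  3.53608190e-01,  1.63404902e+00, -2.37035508e-05,
        1.15520614e+00, -2.35737931e-03]), 'qvel': array([ 0.00022714, -0.00093115, -0.00232153,  0.00025907,  0.00049918,
       -0.00052342]), 'joint_efforts': array([ 2.87229459e-04, -6.06356478e+01, -3.42822361e+01, -6.68237476e-05,
        4.08645239e-03,  2.01011295e-05]), 'eef_pos': array([ 247.13041162, -573.62657956,  247.62303988]), 'tcp_rot': array([-3.14032191e+00,  1.86781134e-05,  4.06767519e-01]), 'contact_force': array([ 0.36030175, -0.16445606,  0.61475885]), 'wrist_torque': array([-0.01444028,  0.00852376, -0.06886571]), 'grasp_force': 0.0, 'opening': 0.9996712950455254}
```

View pics/t0.png

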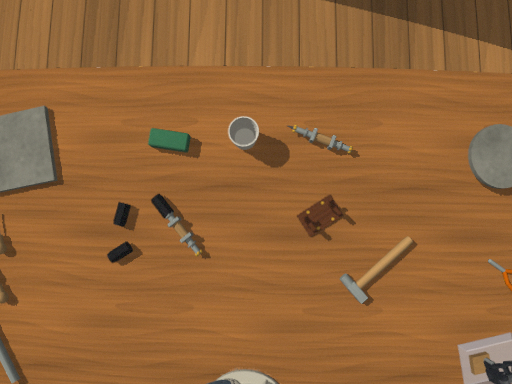

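View pics/s0.png

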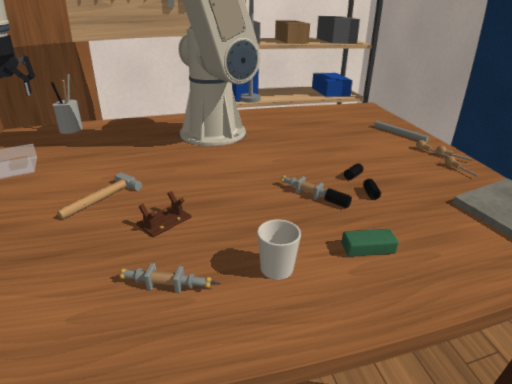

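The scribers are at top px (178,225), capped, and (320,138), bare. The first is farthest left (+y is image left), so it is the one meant. The caps are at (120,252), (122,214) and (161,203). The last is farthest right and sits on that scriber, so both choices agree. The rest is at (322,215). I'll confirm both in an enlarged crop.

```bash
python3 - <<'E'
from h import *
crop('t0',140,185,75,80,7,'c1');crop('t0',285,185,75,65,7,'c2')
a=cv2.imread('pics/c1.png');b=cv2.imread('pics/c2.png');cv2.imwrite('pics/c3.png',a)
b=cv2.resize(b,(b.shape[1]*1,b.shape[0]))
crop('t0',145,190,65,75,6,'c1');crop('t0',290,190,65,75,6,'c2')
cv2.imwrite('pics/c3.png',np.hstack([cv2.imread('pics/c1.png'),cv2.imread('pics/c2.png')]))
E
```

```text
(no output)
```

View pics/c3.png

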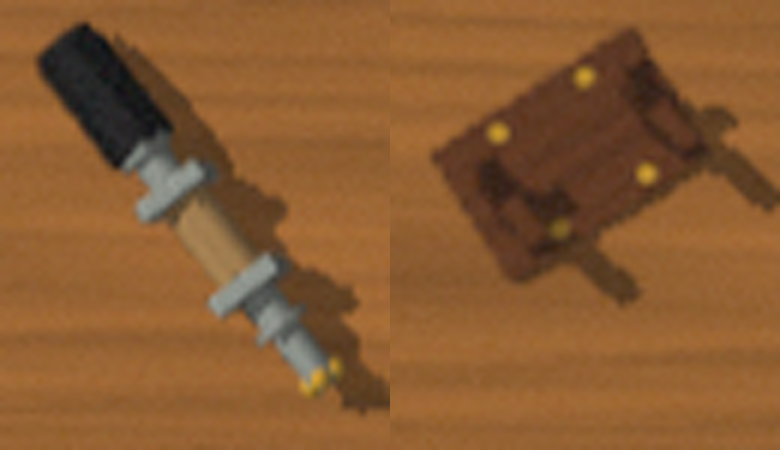

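The crop confirms it: the capped scriber runs from the cap's closed end at about px (156,197) to the tail at (197,252). The collars sit near (174,222) and (186,237). The rest is centred at about (320,215), with its long axis running up to the right.

```bash
python3 - <<'E'
from h import *
o1=np.array([145,190]);o2=np.array([290,190])
def T(p,o,z): return ray('t0',(np.array(p,float)+.5)/6-.5+o,z)
# scriber: cap end, collar1 , collar2, tail end
c=T([[174,190],[247,284]],o1,36); m=T([[65,42],[147,150],[313,375]],o1,18); gr=T([[210,238]],o1,25)
print('collars',c.round(1),np.linalg.norm(c[0]-c[1]));print('capend,mouth,tail',m.round(1));print('grip',gr.round(1))
# line fit
d=c[0]-c[1];a=np.arctan2(d[1],d[0]);print('yaw tip dir',a, 'cap-tail',np.arctan2(*(m[0]-m[2])[[1,0]]),np.linalg.norm(m[0]-m[2]),'(exp 200)')
r=T([[42,157],[242,28],[315,152],[130,282]],o2,8); b=T([[109,132],[194,76],[256,173],[170,227]],o2,9)
print('rest',r.round(1),r.mean(0),b.mean(0));
e=(r[1]-r[0]+r[2]-r[3]);print(np.arctan2(e[1],e[0]),np.linalg.norm(r[1]-r[0]),np.linalg.norm(r[3]-r[0]))
e=b[1]-b[0]+b[2]-b[3];print(np.arctan2(e[1],e[0]))
# predicted projections in scene
cc=c.mean(0);cc[2]=18;u=np.array([np.cos(a),np.sin(a),0])
print('scene scriber 114,0,-86:',proj('s0',[cc+114*u,cc,cc-86*u]).round(1));rr=r.mean(0);print('rest top corners',proj('s0',r).round(1))
crop('s0',130,185,75,55,6,'d1');crop('s0',270,165,90,55,6,'d2')
A=cv2.imread('pics/d1.png');B=cv2.imread('pics/d2.png')
w=540;A=cv2.copyMakeBorder(A,0,0,0,w-A.shape[1],cv2.BORDER_CONSTANT);cv2.imwrite('pics/d3.png',np.vstack([A,B])[:, :])
E
```

```text
collars [[526.6 198.5  36. ]
 [485.1 164.7  36. ]] 53.51393761496905
capend,mouth,tail [[593.4 254.6  18. ]
 [544.5 215.3  18. ]
 [443.7 137.   18. ]]
grip [[505.1 184.   25. ]]
yaw tip dir 0.6857222579752127 cap-tail 0.6661132288274187 190.38066897018106 (exp 200)
rest [[ 546.4 -133.7    8. ]
 [ 606.5 -225.     8. ]
 [ 550.2 -258.6    8. ]
 [ 490.  -174.3    8. ]] [ 548.25369199 -197.89806612    8.        ] [ 549.44598591 -197.63664784    9.        ]
-0.9697798482885297 109.25847276752292 69.45575448927912
-0.9901493400828415
scene scriber 114,0,-86: [[348.1 201.6]
 [308.3 187.7]
 [281.  178.3]]
rest top corners [[190.7 214.2]
 [152.  234.2]
 [137.3 221.7]
 [172.4 203.9]]
```

```bash
python3 -c "
import cv2;i=cv2.imread('pics/d3.png');print(i.shape);cv2.imwrite('pics/d4.png',cv2.resize(i,None,fx=.9,fy=.9))"
```

```text
(660, 540, 3)
```

View pics/d4.png

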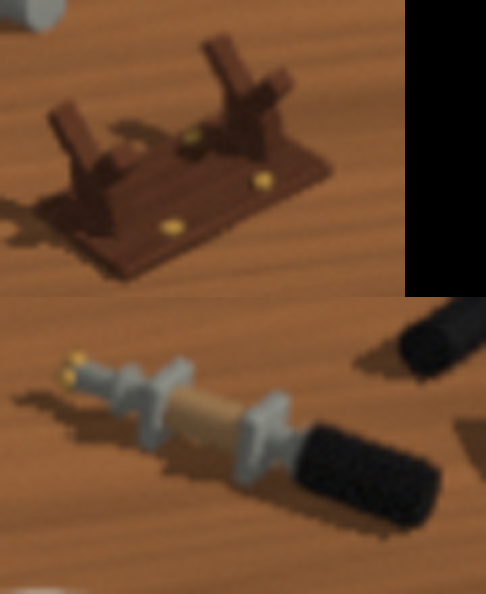

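Call:
send_rows:
  moves:
    - [[0.0129,0.0379,-0.005,0,0,0.0137,1],[0.0129,0.0379,-0.005,0,0,0.0137,1],[0.0129,0.0379,-0.005,0,0,0.0137,1],[0.0129,0.0379,-0.005,0,0,0.0137,1],[0.0129,0.0379,-0.005,0,0,0.0137,1],[0.0129,0.0379,-0.005,0,0,0.0137,1],[0.0129,0.0379,-0.005,0,0,0.0137,1],[0.0129,0.0379,-0.005,0,0,0.0137,1],[0.0129,0.0379,-0.005,0,0,0.0137,1],[0.0129,0.0379,-0.005,0,0,0.0137,1]]
  grip_force: 60

```text
clock: 1.1
eef_pos: [376.4, -193.4, 198.1]
tcp_rot: [-3.142, -0.0, 0.544]
contact_force: [1.2, 0.3, -0.5]
opening: 1.001
grasp_force: 0.0
```

Call:
send_rows:
  moves:
    - [[0.0129,0.0379,-0.01,0,0,0.0137,0.3],[0.0129,0.0379,-0.01,0,0,0.0137,0.3],[0.0129,0.0379,-0.01,0,0,0.0137,0.3],[0.0129,0.0379,-0.01,0,0,0.0137,0.3],[0.0129,0.0379,-0.01,0,0,0.0137,0.3],[0.0129,0.0379,-0.01,0,0,0.0137,0.3],[0.0129,0.0379,-0.01,0,0,0.0137,0.3],[0.0129,0.0379,-0.01,0,0,0.0137,0.3],[0.0129,0.0379,-0.01,0,0,0.0137,0.3],[0.0129,0.0379,-0.01,0,0,0.0137,0.3]]

```text
clock: 2.1
eef_pos: [505.4, 185.7, 97.6]
tcp_rot: [-3.141, 0.0, 0.682]
contact_force: [0.3, -0.7, -0.0]
opening: 0.648
grasp_force: 0.0
```

Call:
send_rows:
  moves:
    - [[0,-0.0025,-0.025,0,0,0,0.3],[0,0,-0.025,0,0,0,0.3],[0,0,-0.015,0,0,0,0.3],[0,0,-0.008,0,0,0,0.3],[0,0,-0.0035,0,0,0,0.3],[0,0,0,0,0,0,0.3]]

```text
clock: 2.7
eef_pos: [505.3, 181.4, 21.8]
tcp_rot: [-3.142, 0.0, 0.681]
contact_force: [0.4, -0.1, -1.0]
opening: 0.651
grasp_force: 0.0
```

Call:
send_rows:
  moves:
    - [[0,0,0,0,0,0,-0.2],[0,0,0,0,0,0,-0.4],[0,0,0,0,0,0,-0.7],[0,0,0,0,0,0,-1],[0,0,0,0,0,0,-1],[0,0,0,0,0,0,-1],[0,0,0,0,0,0,-1]]

```text
clock: 3.4
eef_pos: [505.7, 181.7, 22.9]
tcp_rot: [3.141, -0.001, 0.681]
contact_force: [-2.2, 0.2, 6.9]
opening: 0.258
grasp_force: 58.4
```

Call:
send_rows:
  moves:
    - [[0,0,0.01,0,0,0,-1],[0,0,0.02,0,0,0,-1],[0,0,0.03,0,0,0,-1],[0,0,0.03,0,0,0,-1],[0,0,0.03,0,0,0,-1],[0,0,0.01,0,0,0,-1],[0,0,0,0,0,0,-1]]

```text
clock: 4.1
eef_pos: [506.0, 181.7, 153.2]
tcp_rot: [3.141, -0.003, 0.681]
contact_force: [0.2, 0.2, -4.5]
opening: 0.255
grasp_force: 59.2
```

```bash
python3 - <<'E'
from h import *
snap('top','t1');snap('scene','s1');s=sense();print(s['eef_pos'],s['tcp_rot'],s['contact_force'],s['wrist_torque'])
p=s['eef_pos'];u=np.array([np.cos(.68),np.sin(.68),0])
print(proj('t1',[p+114*u,p,p-86*u]),proj('s1',[p+114*u,p,p-86*u]))
crop('t1',135,180,90,90,6,'e1');crop('s1',255,105,90,90,6,'e2')
A=np.hstack([cv2.imread('pics/e1.png'),cv2.imread('pics/e2.png')]);cv2.imwrite('pics/e.png',cv2.resize(A,None,fx=.74,fy=.74))
E
```

```text
[504.56179311 181.21857633 150.86030058] [-3.14120630e+00  1.19601234e-03  6.80781014e-01] [-0.06729546 -0.21417849 -4.03861269] [-0.0705286   0.06544436 -0.02614121]
[[142.04496848 193.35095782]
 [170.40501463 230.62613956]
 [192.26795224 259.11972108]] [[356.08283344 152.8993767 ]
 [312.78556472 140.96928305]
 [283.5069254  133.0459736 ]]
```

View pics/e.png

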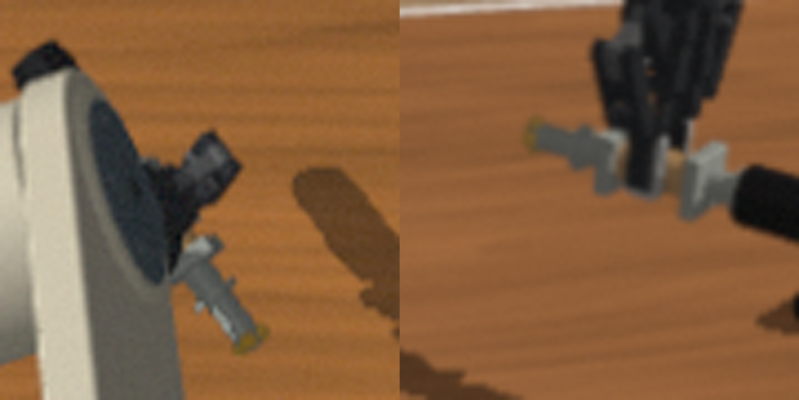

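```bash
python3 - <<'E'
from h import *
f=lambda p,z: ray('s0',np.array(p,float)/5.4+[130-.4,185-.4],z)
b=f([[191,138],[263,181],[173,227]],9).round(1);print('scene bolts\n',b)
t=ray('t0',(np.array([[109,132],[194,76],[256,173],[170,227]])+.5)/6-.5+[290,190],9);print('top bolts\n',t.round(1))
print(f([[332,168],[125,270]],8).round(1))
# diag bolts 0 and 2 in scene => center
E
python3 - <<'E'
import sys;sys.path.insert(0,'.')
import os;os.chdir('.')
from h import *
# collars held: scene pixel -> intersect with z 146
for z in (146,148): print(ray('s1',[[301.6,142.2],[323.7,145.5]],z).round(1))
E
```

```text
scene bolts
 [[ 516.4 -193.5    9. ]
 [ 557.8 -163.9    9. ]
 [ 583.7 -203.2    9. ]]
top bolts
 [[ 558.1 -164.1    9. ]
 [ 584.2 -202.8    9. ]
 [ 540.3 -231.4    9. ]
 [ 515.2 -192.2    9. ]]
[[ 553.  -133.5    8. ]
 [ 608.2 -223.4    8. ]]
[[495.3 155.6 146. ]
 [526.3 201.5 146. ]]
[[499.9 153.6 148. ]
 [530.7 199.2 148. ]]
```

Call:
send_rows:
  moves:
    - [[0.0016,-0.0136,0,0,0,0.0527,-1],[0.0032,-0.0271,0,0,0,0.1054,-1],[0.0032,-0.0271,0,0,0,0.1054,-1],[0.0032,-0.0271,0,0,0,0.1054,-1],[0.0032,-0.0271,0,0,0,0.1054,-1],[0.0032,-0.0271,0,0,0,0.1054,-1],[0.0032,-0.0271,0,0,0,0.1054,-1],[0.0032,-0.0271,0,0,0,0.1054,-1],[0.0032,-0.0271,0,0,0,0.1054,-1],[0.0032,-0.0271,0,0,0,0.1054,-1]]

```text
clock: 5.2
eef_pos: [534.5, -77.0, 149.7]
tcp_rot: [-3.138, -0.001, 1.686]
contact_force: [0.2, 0.3, -3.9]
opening: 0.262
grasp_force: 59.3
```

Call:
send_rows:
  moves:
    - [[0.0032,-0.0271,-0.01,0,0,0.1054,-1],[0.0032,-0.0271,-0.01,0,0,0.1054,-1],[0.0032,-0.0271,-0.01,0,0,0.1054,-1],[0.0032,-0.0271,-0.01,0,0,0.1054,-1],[0.0016,-0.0136,-0.01,0,0,0.0527,-1],[0,0,0,0,0,0,-1],[0,0,0,0,0,0,-1]]

```text
clock: 5.9
eef_pos: [548.9, -197.5, 100.1]
tcp_rot: [-3.14, -0.003, 2.154]
contact_force: [-0.4, -0.8, -3.9]
opening: 0.258
grasp_force: 59.3
```

```bash
python3 - <<'E'
from h import *
snap('top','t2');snap('scene','s2');s=sense();print(s['eef_pos'],s['tcp_rot'],s['contact_force'],s['wrist_torque'],s['clock'])
crop('t2',270,160,110,100,5,'e1');crop('s2',110,150,110,100,5,'e2')
A=np.hstack([cv2.imread('pics/e1.png'),cv2.imread('pics/e2.png')]);cv2.imwrite('pics/e3.png',cv2.resize(A,None,fx=.727,fy=.727))
p=s['eef_pos'];u=np.array([np.cos(2.157),np.sin(2.157),0]);c=p-[0,0,6]
print('scene',proj('s2',[c+k*u for k in(114,52,27,0,-27,-52,-86)]).round(1).tolist());print('top',proj('t2',[c+k*u for k in(114,52,27,0,-27,-52,-86)]).round(1).tolist())
E
```

```text
[ 549.66309088 -197.11604818  101.24955722] [-3.14095567e+00 -1.20070865e-03  2.15572050e+00] [ 1.2092      0.16794269 -2.64052227] [-0.03143246 -0.04609906 -0.02439403] 6.0
scene [[198.6, 169.2], [178.1, 178.0], [169.2, 181.7], [159.3, 186.0], [149.0, 190.4], [139.1, 194.7], [125.0, 200.8]]
top [[287.2, 239.0], [307.9, 225.6], [316.2, 220.2], [325.1, 214.3], [334.1, 208.5], [342.3, 203.1], [353.4, 195.8]]
```

View pics/e3.png

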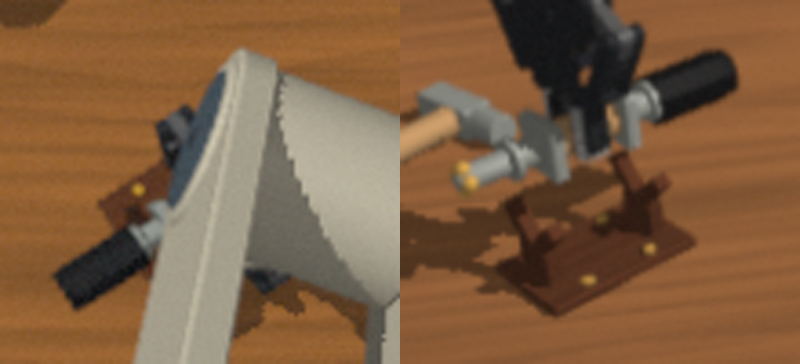

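Call:
send_rows:
  moves:
    - [[0,-0.0009,-0.01,0,0,0.001,-1],[0,0,-0.007,0,0,0,-1],[0,0,-0.003,0,0,0,-1],[0,0,-0.003,0,0,0,-1],[0,0,-0.003,0,0,0,-1],[0,0,0,0,0,0,-1]]

```text
clock: 6.6
eef_pos: [549.9, -198.8, 75.4]
tcp_rot: [-3.141, -0.0, 2.157]
contact_force: [-0.1, 0.7, -4.6]
opening: 0.257
grasp_force: 59.3
```

Call:
send_rows:
  moves:
    - [[0,0,-0.003,0,0,0,-1],[0,0,-0.003,0,0,0,-1],[0,0,-0.003,0,0,0,-1],[0,0,0,0,0,0,-1]]

```text
clock: 7.0
eef_pos: [549.8, -198.8, 66.3]
tcp_rot: [-3.141, -0.001, 2.157]
contact_force: [0.0, 0.4, -4.5]
opening: 0.255
grasp_force: 59.3
```

Call:
send_rows:
  moves:
    - [[0,0,-0.003,0,0,0,-1],[0,0,-0.003,0,0,0,-1],[0,0,-0.0015,0,0,0,-1],[0,0,-0.0015,0,0,0,-1],[0,0,0,0,0,0,-1]]

```text
clock: 7.5
eef_pos: [550.0, -198.9, 57.5]
tcp_rot: [-3.141, -0.0, 2.157]
contact_force: [-0.5, -0.6, -4.0]
opening: 0.258
grasp_force: 59.3
```

Call:
send_rows:
  moves:
    - [[0,0,-0.0012,0,0,0,-1],[0,0,-0.0012,0,0,0,-1],[0,0,0,0,0,0,-1]]

```text
clock: 7.8
eef_pos: [550.0, -198.9, 55.3]
tcp_rot: [-3.141, -0.0, 2.157]
contact_force: [-0.8, -0.5, -4.0]
opening: 0.26
grasp_force: 59.3
```

Call:
send_rows:
  moves:
    - [[0,0,-0.001,0,0,0,-1],[0,0,0,0,0,0,-1]]

```text
clock: 8.0
eef_pos: [550.2, -198.9, 54.4]
tcp_rot: [3.141, 0.0, 2.157]
contact_force: [0.3, 0.4, -4.0]
opening: 0.258
grasp_force: 59.3
```

Call:
send_rows:
  moves:
    - [[0,0,-0.001,0,0,0,-1],[0,0,0,0,0,0,-1]]

```text
clock: 8.2
eef_pos: [550.4, -198.9, 53.6]
tcp_rot: [3.141, 0.0, 2.157]
contact_force: [1.0, 0.8, -1.3]
opening: 0.258
grasp_force: 59.6
```

Call:
send_rows:
  moves:
    - [[0,0,-0.001,0,0,0,-1],[0,0,0,0,0,0,-1]]

```text
clock: 8.4
eef_pos: [550.7, -198.9, 53.1]
tcp_rot: [3.141, 0.001, 2.157]
contact_force: [0.8, 2.3, 3.9]
opening: 0.261
grasp_force: 60.3
```

Call:
send_rows:
  moves:
    - [[0,0,0,0,0,0,-0.4],[0,0,0,0,0,0,-0.2],[0,0,0,0,0,0,0.1],[0,0,0,0,0,0,0.3],[0,0,0,0,0,0,0.3],[0,0,0.02,0,0,0,0.3],[0,0,0.04,0,0,0,0.3],[0,0,0.04,0,0,0,0.3],[0,0,0,0,0,0,0.3]]

```text
clock: 9.3
eef_pos: [553.2, -200.0, 157.7]
tcp_rot: [3.137, 0.007, 2.157]
contact_force: [-0.1, -0.7, -0.3]
opening: 0.65
grasp_force: 0.0
```

```bash
python3 - <<'E'
from h import *
snap('top','t3');snap('scene','s3');s=sense();print(s['eef_pos'],s['tcp_rot'],s['contact_force'],s['clock'])
crop('t3',270,160,110,100,5,'e1');crop('s3',110,150,110,100,5,'e2')
A=np.hstack([cv2.imread('pics/e1.png'),cv2.imread('pics/e2.png')]);cv2.imwrite('pics/e4.png',cv2.resize(A,None,fx=.727,fy=.727))
u=np.array([np.cos(2.157),np.sin(2.157),0]);c=np.array([549.9,-198,48])
for n in('s3','t3'):print(n,proj(n,[c+k*u for k in(114,52,27,0,-27,-52,-86)]).round(1).tolist())
E
```

```text
[ 550.63914785 -199.11740083  153.38009298] [3.14026126e+00 1.88689729e-03 2.15741956e+00] [ 0.37907579 -0.21822042  0.29461489] 9.4
s3 [[199.5, 186.2], [179.6, 195.6], [171.0, 199.6], [161.5, 204.0], [151.5, 208.7], [142.0, 213.2], [128.4, 219.6]]
t3 [[286.2, 238.1], [306.0, 225.2], [313.9, 220.1], [322.4, 214.5], [331.0, 209.0], [338.8, 203.8], [349.5, 196.9]]
```

View pics/e4.png

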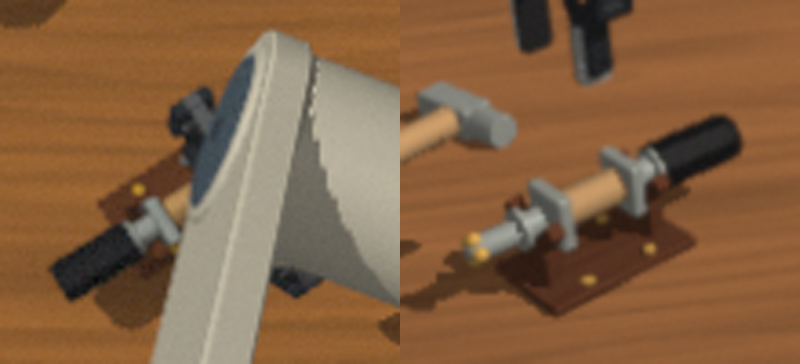

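Call:
send_rows:
  moves:
    - [[-0.0119,0.018,-0.013,0,0,0,0.3],[-0.0119,0.018,-0.013,0,0,0,0.3],[-0.0119,0.018,-0.013,0,0,0,0.3],[-0.0119,0.018,-0.013,0,0,0,0.3],[0,0,-0.02,0,0,0,0.3],[0,0,-0.02,0,0,0,0.3],[0,0,-0.01,0,0,0,0.3],[0,0,-0.004,0,0,0,0.3],[0,0,0,0,0,0,0.3],[0,0,0,0,0,0,0.3]]

```text
clock: 10.4
eef_pos: [502.8, -127.1, 46.7]
tcp_rot: [3.141, 0.0, 2.157]
contact_force: [-0.3, -0.2, 0.7]
opening: 0.645
grasp_force: 0.0
```

Call:
send_rows:
  moves:
    - [[0,0,0,0,0,0,0],[0,0,0,0,0,0,-0.2],[0,0,0,0,0,0,-0.4],[0,0,0,0,0,0,-1],[0,0,0,0,0,0,-1],[0,0,0,0,0,0,-1]]
  grip_force: 70

```text
clock: 11.0
eef_pos: [502.9, -126.9, 46.7]
tcp_rot: [3.141, 0.001, 2.157]
contact_force: [1.1, 1.7, 4.7]
opening: 0.361
grasp_force: 69.0
```

Call:
send_rows:
  moves:
    - [[-0.0017,0.0025,0,0,0,0,-1],[-0.0017,0.0025,0,0,0,0,-1],[-0.0017,0.0025,0,0,0,0,-1],[-0.0017,0.0025,0,0,0,0,-1]]

```text
clock: 11.4
eef_pos: [496.8, -117.3, 46.7]
tcp_rot: [3.14, 0.002, 2.157]
contact_force: [4.0, -2.7, 3.0]
opening: 0.365
grasp_force: 69.1
```

Call:
send_rows:
  moves:
    - [[-0.0033,0.005,0,0,0,0,-1],[-0.0033,0.005,0,0,0,0,-1],[-0.0033,0.005,0,0,0,0,-1],[-0.0033,0.005,0,0,0,0,-1],[-0.0033,0.005,0,0,0,0,-1]]

```text
clock: 11.9
eef_pos: [477.7, -91.2, 45.9]
tcp_rot: [-3.14, -0.002, 2.157]
contact_force: [0.5, -1.2, -0.8]
opening: 0.361
grasp_force: 69.2
```

Call:
send_rows:
  moves:
    - [[-0.0055,0.0083,0,0,0,0,-1],[-0.0055,0.0083,0,0,0,0,-1],[-0.0055,0.0083,0,0,0,0,-1],[0,0,0.02,0,0,0,-1],[0,0,0.03,0,0,0,-1],[0,0,0.03,0,0,0,-1],[0,0,0.01,0,0,0,-1],[0,0,0,0,0,0,-1],[0,0,0,0,0,0,-1]]

```text
clock: 12.8
eef_pos: [462.0, -66.7, 135.6]
tcp_rot: [-3.141, -0.001, 2.158]
contact_force: [-0.4, -0.1, -0.8]
opening: 0.359
grasp_force: 69.4
```

```bash
python3 - <<'E'
from h import *
snap('top','t4');snap('scene','s4');s=sense();print(s['eef_pos'],s['tcp_rot'],s['contact_force'],s['clock'])
crop('t4',240,160,110,100,5,'e1');crop('s4',125,120,110,100,5,'e2')
A=np.hstack([cv2.imread('pics/e1.png'),cv2.imread('pics/e2.png')]);cv2.imwrite('pics/e5.png',cv2.resize(A,None,fx=.727,fy=.727))
p=s['eef_pos'];u=np.array([np.cos(2.157),np.sin(2.157),0])
for n in('s4','t4'):print(n,proj(n,[p+k*u for k in(29,0,-33)]).round(1).tolist())
E
```

```text
[461.70392593 -66.79061477 135.05240843] [-3.13982853e+00 -1.54985230e-03  2.15742867e+00] [ 0.04168591  0.11018765 -0.68537395] 12.9
s4 [[219.6, 145.4], [210.9, 148.7], [200.6, 152.7]]
t4 [[263.5, 256.4], [273.7, 249.9], [285.2, 242.5]]
```

View pics/e5.png

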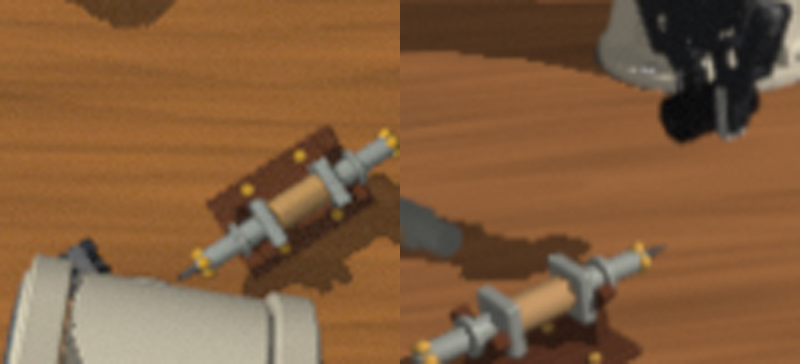

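Call:
send_rows:
  moves:
    - [[0.0069,-0.01033,0,0,0,-0.1309,-1],[0.0069,-0.01033,0,0,0,-0.1309,-1],[0.0069,-0.01033,0,0,0,-0.1309,-1],[0.0069,-0.01033,0,0,0,-0.1309,-1],[0.0069,-0.01033,0,0,0,-0.1309,-1],[0.0069,-0.01033,0,0,0,-0.1309,-1],[0.0069,-0.01033,0,0,0,-0.1309,-1],[0.0069,-0.01033,0,0,0,-0.1309,-1],[0.0069,-0.01033,0,0,0,-0.1309,-1],[0.0069,-0.01033,0,0,0,-0.1309,-1]]

```text
clock: 13.9
eef_pos: [531.1, -170.5, 134.7]
tcp_rot: [-3.139, 0.001, 0.843]
contact_force: [-0.5, -0.3, -0.4]
opening: 0.362
grasp_force: 69.4
```

Call:
send_rows:
  moves:
    - [[0.0069,-0.01033,0,0,0,-0.1309,-1],[0.0069,-0.01033,0,0,0,-0.1309,-1],[0.0069,-0.01033,0,0,0,-0.1309,-1],[0.0069,-0.01033,0,0,0,-0.1309,-1],[0.0069,-0.01033,0,0,0,-0.1309,-1],[0.0069,-0.01033,0,0,0,-0.1309,-1],[0.0069,-0.01033,0,0,0,-0.1309,-1],[0.0069,-0.01033,0,0,0,-0.1309,-1],[0.0069,-0.01033,0,0,0,-0.1309,-1],[0.0069,-0.01033,0,0,0,-0.1309,-1]]

```text
clock: 14.9
eef_pos: [600.2, -273.7, 134.3]
tcp_rot: [3.141, 0.003, -0.466]
contact_force: [0.4, 0.0, -1.7]
opening: 0.366
grasp_force: 69.4
```

Call:
send_rows:
  moves:
    - [[0.0069,-0.01033,0,0,0,-0.1309,-1],[0.0069,-0.01033,0,0,0,-0.1309,-1],[0.0069,-0.01033,0,0,0,-0.1309,-1],[0.0069,-0.01033,0,0,0,-0.1309,-1],[0,0,-0.025,0,0,0,-1],[0,0,-0.025,0,0,0,-1],[0,0,-0.02,0,0,0,-1],[0,0,-0.01,0,0,0,-1],[0,0,0,0,0,0,-1],[0,0,0,0,0,0,-1]]

```text
clock: 15.9
eef_pos: [628.4, -314.9, 56.3]
tcp_rot: [3.141, 0.0, -0.984]
contact_force: [0.5, 0.6, 0.1]
opening: 0.368
grasp_force: 69.4
```

Call:
send_rows:
  moves:
    - [[-0.0005,0.0003,-0.006,0,0,0,-1],[0,0,-0.0034,0,0,0,-1],[0,0,0,0,0,0,-1],[-0.0028,0.0042,0,0,0,0,-1],[-0.0028,0.0042,0,0,0,0,-1],[-0.0028,0.0042,0,0,0,0,-1],[0,0,0,0,0,0,-1]]

```text
clock: 16.6
eef_pos: [618.8, -301.2, 47.0]
tcp_rot: [3.141, 0.001, -0.984]
contact_force: [-0.1, 0.8, -1.4]
opening: 0.361
grasp_force: 69.4
```

```bash
python3 - <<'E'
from h import *
snap('top','t5');snap('scene','s5');s=sense();print(s['eef_pos'],s['tcp_rot'],s['contact_force'],s['clock'])
p=s['eef_pos'];d=p-[549.9,-198,48];print('lat',d[:2]@[.833,.553],'ax',d[:2]@[-.553,.833])
crop('t5',310,160,80,70,7,'e1');crop('s5',80,170,80,70,7,'e2')
A=np.hstack([cv2.imread('pics/e1.png'),cv2.imread('pics/e2.png')]);cv2.imwrite('pics/e6.png',cv2.resize(A,None,fx=.7142,fy=.7142))
E
```

```text
[ 619.45388282 -301.8725495    47.16108781] [-3.14149287e+00 -2.40701502e-04 -9.83910318e-01] [-0.03434785 -0.01692057 -1.51097711] 16.7
lat 0.49686451589326774 ax -124.98913092899663
```

View pics/e6.png

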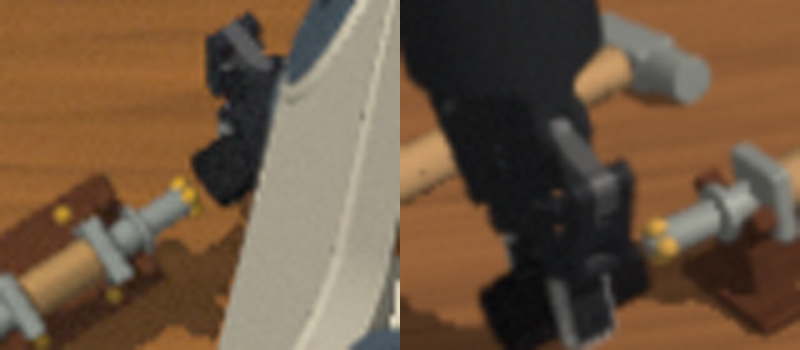

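Call:
send_rows:
  moves:
    - [[-0.0019,0.0023,0,0,0,0,-1],[-0.0017,0.0025,0,0,0,0,-1],[-0.0017,0.0025,0,0,0,0,-1],[0,0,0,0,0,0,-1]]

```text
clock: 17.1
eef_pos: [613.7, -294.3, 46.9]
tcp_rot: [3.141, 0.0, -0.984]
contact_force: [-0.1, -0.1, -0.1]
opening: 0.366
grasp_force: 69.4
```

Call:
send_rows:
  moves:
    - [[-0.0017,0.0025,0,0,0,0,-1],[-0.0017,0.0025,0,0,0,0,-1],[0,0,0,0,0,0,-1]]

```text
clock: 17.4
eef_pos: [611.0, -289.8, 47.3]
tcp_rot: [-3.141, -0.001, -0.984]
contact_force: [1.2, -1.0, 0.8]
opening: 0.361
grasp_force: 69.5
```

Call:
send_rows:
  moves:
    - [[-0.0017,0.0025,0,0,0,0,-1],[-0.0017,0.0025,0,0,0,0,-1],[-0.0017,0.0025,0,0,0,0,-1]]

```text
clock: 17.7
eef_pos: [606.2, -282.7, 47.4]
tcp_rot: [-3.141, -0.002, -0.984]
contact_force: [2.1, -3.6, 0.7]
opening: 0.362
grasp_force: 69.5
```

Call:
send_rows:
  moves:
    - [[-0.0017,0.0025,0,0,0,0,-1],[-0.0017,0.0025,0,0,0,0,-1],[-0.0017,0.0025,0,0,0,0,-1]]

```text
clock: 18.0
eef_pos: [600.6, -274.6, 47.2]
tcp_rot: [-3.141, -0.0, -0.984]
contact_force: [2.1, -3.1, 1.5]
opening: 0.364
grasp_force: 69.6
```

Call:
send_rows:
  moves:
    - [[-0.0011,0.0017,0,0,0,0,-1],[-0.0011,0.0017,0,0,0,0,-1]]

```text
clock: 18.2
eef_pos: [598.3, -271.2, 47.1]
tcp_rot: [-3.141, -0.0, -0.984]
contact_force: [2.0, -2.9, 3.2]
opening: 0.364
grasp_force: 69.7
```

Call:
send_rows:
  moves:
    - [[-0.0011,0.0017,0,0,0,0,-1],[0,0,0,0,0,0,-1]]

```text
clock: 18.4
eef_pos: [596.3, -268.5, 46.8]
tcp_rot: [3.141, 0.002, -0.984]
contact_force: [-1.3, 2.5, 5.6]
opening: 0.364
grasp_force: 70.0
```

Call:
send_rows:
  moves:
    - [[-0.0006,0.0008,0,0,0,0,-1],[0,0,0,0,0,0,-1]]

```text
clock: 18.6
eef_pos: [595.8, -267.9, 46.8]
tcp_rot: [3.141, 0.002, -0.984]
contact_force: [-0.3, 2.5, 6.1]
opening: 0.364
grasp_force: 70.0
```

Call:
send_rows:
  moves:
    - [[-0.0006,0.0008,0,0,0,0,-1],[0,0,0,0,0,0,-1]]

```text
clock: 18.8
eef_pos: [595.3, -267.1, 46.8]
tcp_rot: [3.141, 0.002, -0.984]
contact_force: [-0.4, 1.9, 5.8]
opening: 0.361
grasp_force: 70.0
```

Call:
send_rows:
  moves:
    - [[-0.0006,0.0008,0,0,0,0,-1],[0,0,0,0,0,0,-1]]

```text
clock: 19.0
eef_pos: [595.0, -266.6, 46.9]
tcp_rot: [3.141, 0.001, -0.984]
contact_force: [-0.2, 2.1, 5.6]
opening: 0.357
grasp_force: 69.9
```

Call:
send_rows:
  moves:
    - [[-0.0006,0.0008,0,0,0,0,-1],[-0.0006,0.0008,0,0,0,0,-1],[0,0,0,0,0,0,-1]]

```text
clock: 19.3
eef_pos: [594.4, -265.8, 47.0]
tcp_rot: [-3.141, -0.001, -0.984]
contact_force: [1.8, 0.3, 2.4]
opening: 0.361
grasp_force: 69.7
```

Call:
send_rows:
  moves:
    - [[-0.0006,0.0008,0,0,0,0,-1],[-0.0006,0.0008,0,0,0,0,-1],[0,0,0,0,0,0,-1]]

```text
clock: 19.6
eef_pos: [594.3, -265.5, 47.4]
tcp_rot: [-3.14, -0.004, -0.984]
contact_force: [5.0, -6.6, -0.0]
opening: 0.366
grasp_force: 69.4
```

Call:
send_rows:
  moves:
    - [[-0.0011,0.0016,0,0,0,0,-1],[-0.0006,0.0008,0,0,0,0,-1],[0,0,0,0,0,0,-1]]

```text
clock: 19.9
eef_pos: [594.5, -265.1, 48.2]
tcp_rot: [-3.139, -0.009, -0.984]
contact_force: [9.2, -14.4, -1.6]
opening: 0.365
grasp_force: 69.2
```

Call:
send_rows:
  moves:
    - [[-0.0011,0.0016,0,0,0,0,-1],[-0.0011,0.0016,0,0,0,0,-1],[0,0,0,0,0,0,-1]]

```text
clock: 20.2
eef_pos: [594.9, -264.5, 49.6]
tcp_rot: [-3.136, -0.016, -0.983]
contact_force: [13.1, -24.7, -0.8]
opening: 0.362
grasp_force: 69.4
```

Call:
send_rows:
  moves:
    - [[0.0014,-0.002,0,0,0,0,-1],[0.0014,-0.002,0,0,0,0,-1],[0,0,0,0,0,0,-1]]

```text
clock: 20.5
eef_pos: [594.4, -265.2, 47.8]
tcp_rot: [-3.139, -0.007, -0.984]
contact_force: [7.1, -11.5, -1.4]
opening: 0.362
grasp_force: 69.3
```

Call:
send_rows:
  moves:
    - [[0.0014,-0.002,0,0,0,0,-1],[0.0003,-0.0004,0,0,0,0,-1],[0,0,0,0,0,0,-1]]

```text
clock: 20.8
eef_pos: [594.3, -265.5, 47.2]
tcp_rot: [-3.141, -0.002, -0.984]
contact_force: [4.5, -5.0, 1.0]
opening: 0.367
grasp_force: 69.7
```

Call:
send_rows:
  moves:
    - [[0,0,0,0,0,0,-0.2],[0,0,0,0,0,0,0],[0,0,0,0,0,0,0.3],[0,0,0,0,0,0,0.3],[0,0,0,0,0,0,0.3],[0,0,0.02,0,0,0,0.3],[0,0,0.04,0,0,0,0.3],[0,0,0.04,0,0,0,0.3],[0,0,0.04,0,0,0,0.3],[0,0,0.04,0,0,0,0.3]]

```text
clock: 21.8
eef_pos: [593.2, -264.6, 228.5]
tcp_rot: [3.141, 0.0, -0.984]
contact_force: [0.4, -0.4, 0.2]
opening: 0.651
grasp_force: 0.0
```

Call:
send_rows:
  moves:
    - [[0.02,-0.04,0.01,0,0,0,0.3],[0.02,-0.04,0.01,0,0,0,0.3],[0.02,-0.04,0.01,0,0,0,0.3],[0,-0.04,0,0,0,0,0.3],[0,-0.04,0,0,0,0,0.3],[0,0,0,0,0,0,0.3]]

```text
clock: 22.4
eef_pos: [652.3, -469.7, 256.0]
tcp_rot: [3.14, -0.001, -0.988]
contact_force: [-0.7, 0.9, -0.2]
opening: 0.649
grasp_force: 0.0
```

```bash
python3 - <<'E'
from h import *
snap('top','t6');snap('scene','s6');s=sense();print(s['eef_pos'],s['contact_force'],s['clock'])
crop('t6',275,165,80,80,7,'e1');crop('s6',115,165,80,80,7,'e2')
A=np.hstack([cv2.imread('pics/e1.png'),cv2.imread('pics/e2.png')]);cv2.imwrite('pics/e7.png',cv2.resize(A,None,fx=.7142,fy=.7142))
u=np.array([np.cos(2.157),np.sin(2.157),0]);c=np.array([549.9,-198,48])+2*u
for n,o in(('t6',[275,165]),('s6',[115,165])):print(n,((proj(n,[c+k*u for k in(104,27,0,-27,-52,-114)])-o)*5).round(0).tolist())
E
```

```text
[ 652.94537741 -465.36888435  256.07458834] [ 0.52080706 -0.20394251  0.5735187 ] 22.5
t6 [[69.0, 357.0], [191.0, 278.0], [234.0, 250.0], [277.0, 222.0], [316.0, 196.0], [413.0, 133.0]]
s6 [[410.0, 112.0], [284.0, 171.0], [236.0, 194.0], [186.0, 217.0], [139.0, 239.0], [13.0, 298.0]]
```

View pics/e7.png

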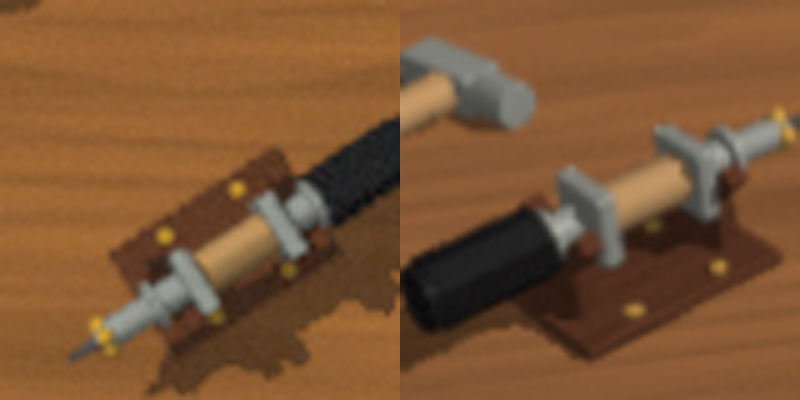

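The cap's mouth sits against the tail shoulder, at top-crop px (320,195) against a predicted (316,196). Both collars lie between the cheeks, and the arm is clear.

```bash
python3 -c "
from rig import sign_off;print(sign_off())"
```

```text
the job is handed in; nothing more can be done
None
```

The job is handed in at 22.5 s: the scriber lies in the V-rest with its collars between the cheeks, and the cap clicked home on the tail, its mouth at the shoulder in the last pictures; the cup, polishing bar and hammer were never touched.

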